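# Set the bench air unit for the carving hammer

## Task

Preset this bench air unit for the carving hammer: first turn the pressure knob clockwise until its pointer stands on the one long line of the scale around it. Then screw the knurled feed cap of the oiler down until it bottoms out, back it off a quarter turn, and finish still gripping the cap there, so that it cannot creep while I nip up its lock screw. Leave the knob's setting and the things lying around as they are.

Things in the scene. Friction and masses are not known exactly. Their poses are not given: they have to be found in the camera images.
- air_unit: Bench air unit fixed to the table: three small metal bodies in a row along its y axis on a grey steel stand, foot 110 x 214 mm, 221 mm tall. Origin: centre of the foot's underside; z up, x towards the back plate (the round gauge faces -x). Regulator with the pressure knob at y = +62 mm, oiler with the feed cap at y = -62 mm; between the two nothing is higher than 156 mm, save the scale plate.
- knob_grip (a point): On the pressure knob's vertical axis at the height to grip, 209 mm above the table. Black knob, only turns: fluted round barrel, diameter 38 mm, from 185 to 221 mm above the table, on a skirt of diameter 47 mm with a pointer nose reaching 37.5 mm from the axis. Below it a flat round aluminium scale plate, diameter 86 mm, top at 180 mm.
- knob_pointer (a point): The tip region of the knob's pointer nose, 36 mm from the knob's axis, 183 mm above the table; it goes round with the knob. A white line on the nose and on the knob's top shows the same direction.
- scale_line (a point): The one long black line of the scale (17 mm long, 2.6 mm wide, radial, on the front side of the unit; the other ten lines are 5 mm long), at 36 mm from the knob's axis, on the scale plate. The pointer must stand over it.
- pressure_knob (a joint): Angle of the pressure knob in rad, growing clockwise seen from above: 0 at the first short line (stop), 2.094 (120 degrees) on the long line, 5.236 at the last short line (stop). Lines are 30 degrees apart. It starts between 0.3 and 1.4. Light friction, 0.06 N m: it stays where it is left.
- cap_grip (a point): On the vertical axis of the oiler's feed cap at the height to grip: 191 mm above the table when bottomed out, up to 2.4 mm higher at the start. Plain steel knurled cap, diameter 38 mm, 38 mm tall, a dark radial line on its domed top, its underside 25 mm below this point; already started on its threaded neck, over the collar (diameter 44 mm, top at 165 mm) on which it bottoms out.
- feed_cap (a joint): Turn of the feed cap in rad: 0 = bottomed out (hard stop); grows as it is unscrewed, counter-clockwise seen from above, to 6.2; right-hand thread, it rises 4 mm a full turn. A quarter turn back is 1.571. Starts between 2.0 and 3.8 (screw it down clockwise). Friction 0.05 N m: it stays where it is left.
- air_hammer: Bystander: pneumatic carving hammer with a flat chisel, a steel cylinder 27 mm thick, 230 mm long, lying in front of the unit. Origin under its body.
- spanner: Bystander: steel spanner 150 mm long lying at the unit's right end.
- wax: Bystander: round wax tin 72 mm in diameter, 28 mm tall, left of the unit.
- coupler: Bystander: brass hose coupler 24 mm in diameter, 46 mm tall, standing left of the unit near its front.
- blank: Bystander: sawn wood blank 40 x 50 x 30 mm behind the unit.
- gouge: Bystander: carving gouge 235 mm long lying on the table, left of the work.

How it is judged:
On the way, in this order (a step that is already met when the one before it is completed fails the run):
1. the knob's pointer stands on the long line (within 6 degrees) and is at rest, the feed cap not yet screwed down (value of joint pressure_knob between 1.989 and 2.199 rad and velocity of joint pressure_knob between -0.1 and 0.1 rad/s and value of joint feed_cap above 1.8 rad), for 0.3 s.
2. the feed cap, gripped by the fingers, has bottomed out (within 4 degrees of the stop) (value of joint feed_cap below 0.07 rad and contact force between the fingers and feed_cap above 2 N), for 0.1 s.
At the end, for the whole second after the job is handed in: The feed cap stands a quarter turn (90 degrees, within 12) back from its stop, at rest, and the fingers still grip it with more than 3 N; the pressure knob's pointer stands on the long line within 6 degrees (value of joint feed_cap between 1.361 and 1.781 rad and velocity of joint feed_cap between -0.05 and 0.05 rad/s and contact force between the fingers and feed_cap above 3 N and value of joint pressure_knob between 1.989 and 2.199 rad); the arm keeps its last pose, push and grip.
It fails at once if a thing lying around the unit was shifted more than 25 mm (distance of any of air_hammer, spanner, wax, coupler, blank, gouge from where it was at the start of the episode above 0.025 m).
It also fails if it takes over 62 s, if anything falls off the work surface, if the arm or the gripper's body presses on something with over 40 N, if the wrist force passes 120 N, or if a joint passes its speed limit or range.

## Robot

A 6-joint arm with a two-finger parallel gripper is mounted at the origin on a cart in front of the work surface, level with it; the furniture and walls round the work are solid. World frame = base frame: x ahead of the robot, y to its left, z up, the work surface at z = 0. Lengths are in m, angles in rad, forces in N, time in s.
With the tool pointing down it reaches from about 0.375 to 0.975 m from the base axis. Payload 3.8 kg.
Tool frame: the origin (TCP) lies on the centre line of the jaws, within the pads' length; the fingertips stand 14 mm ahead of it and the grasp point (between the pads) lies 5 mm behind it; z points along the fingers, y is the line along which they close (so a half turn about z gives the same grasp; the last joint's range is limited). The gripper opens to 85 mm and grips with 20 to 120 N. Pads are 22 mm wide; open, the fingers measure 114 mm over their backs; the gripper's body (76 mm by 85 mm) begins 54 mm behind the grasp point. The pads swing forward as they close: fully open they stand 13 mm farther back than shut.
Start: joints at [1.125, 0.264, 1.604, -0, 1.274, -0.037], TCP at [0.268, 0.619, 0.245] pointing down, gripper open.
Joint ranges: [-2.63, 2.63], [-0.94, 2.18], [0.31, 2.57], [-1.31, 4.45], [0, 2.66], [-2.55, 2.55]. Speed limits (rad/s): [2.57, 2.57, 3.14, 3.14, 3.14, 3.14].

## Interface

Orientations are given as a rotation vector (axis times angle).
In Python, from workcell import bot, eyes, spot_in gives the robot as it stands.
- The arm moves only by the tool carry_out, never from a script. Its argument "series" is text: rows parted by semicolons, each of 4 numbers parted by spaces: the shift along the world's x, y, z in m, then the turn about the world's z in degrees. In form: tx ty tz roll; .... A call has 1 to 20 rows; each row shifts and turns the commanded pose from where the row before left it; what a row does not reach is not made up. A row lasts 1/8 s, in which the tool goes at most 62.5 mm and 10.7 degrees, less where a joint would pass 70% of its speed; a pose out of reach is approached as far as the arm can. A call is refused whole if a number of a shift passes 0.0625 or a number of a turn 10.7, either way. A call with a gripper value outside its range is refused whole. "jaw" is the gripper command: -1 is shut, 1 is fully open, values between are in proportion, set as the call begins (left out, the last holds). The fingers move at their own pace and stop on an object; "grip_force" is the grip in N (left out, the last holds). Time passes only in rows, so rows that do not move let the fingers close. It gives the time, the measured TCP pose, the force, the opening and the grip force at its end, in the units of the state.
- bot.read_state(): the state, without advancing time (a new reading comes with each control period).
- eyes.read_camera(name): name is "side" or "top" or "wrist"; returns (picture, depth): 420x560x3 uint8, blue, green, red; 420x560 float32, m along the optical axis (not along the pixel's ray), 0 where there is no reading.
- eyes.get_calibration(name): a dict with "K" (3x3 intrinsics, pixels), "position" and "rotation" of the camera in the world; the wrist camera has in their place "T_tool_cam" (4x4, takes a point from camera to tool coordinates, whose origin is the TCP and whose axes are the flange's). Camera axes: x right, y down, z forward; pixel columns grow to the right and rows downward; lengths in m; the calibration is good to about 2 mm. A picture is of the moment at which its call begins: read the wrist's pose just before it. get_calibration takes no time and is no camera call.
- bot.finish_job(): hands the job in; it is judged then, once.
Trained networks look in the newest picture that a camera, given by its name, has taken for a name from the list of things; names that differ only in an ending like _2 or _b are one class to them, and where a whole thing is asked for, a point or a joint stands for the part that bears it (a point fixed in the world has none). Each returns a list of dicts, best first, with "score" (0 to 1); they miss things now and then, are a little off and sometimes report something else, mostly with a low value. They report only what shows in the picture. A call takes as long as a camera call.
- spot_in(camera, target): "rect" ([centre column, centre row, width, height] in pixels, round what is visible of it).
The state is a dict: "time": time; "q": joint angles; "joint_vel": joint speeds; "joint_torque": joint torques, N m; "tool_pos": TCP position; "tcp_rot": TCP orientation; "wrist_force": force on the tool from outside, world axes, zero at the start; "torque": the same for the moment, N m; "width": opening from 0.0 (shut) to 1.0 (fully open); "grip_force": force on a finger pad.
Only numpy, scipy, OpenCV 4.12 (cv2) and the standard library are available. Lean on these libraries where they do the work, as an engineer would, in place of code of your own. Each camera call takes 0.05 s, during which the arm holds its last target. There are 200 camera calls.

## Working session

There is one attempt and no reset: what is moved stays moved. The work goes in short steps, Python scripts to look and compute and a tool call to move; the robot and the scene stay as the last step left them, time stands still between calls to the robot, and variables do not carry over. Pictures are saved under pics/ and viewed, at most 10 in all, crops included, and the job is handed in when it is done.

Besides the shell and the picture viewer there is one more tool, called after "Emit:" as name(argument=value, ...), one argument or row to a line, values as JSON. carry_out: Moves the arm, as the interface text tells. Its arguments: {"type":"object","properties":{"series":{"type":"string"},"jaw":{"type":"number"},"grip_force":{"type":"number"}},"required":["series"]}

```bash
mkdir -p pics; cat > h.py <<'E'
import numpy as np, cv2
from workcell import bot, eyes, spot_in
from scipy.spatial.transform import Rotation as R
def cam(n):
    s=bot.read_state(); im,d=eyes.read_camera(n); c=eyes.get_calibration(n); K=np.array(c["K"])
    if n=="wrist":
        T=np.eye(4);T[:3,:3]=R.from_rotvec(s["tcp_rot"]).as_matrix();T[:3,3]=s["tool_pos"];T=T@np.array(c["T_tool_cam"])
        return im,d,K,T[:3,:3],T[:3,3]
    Rm=np.array(c["rotation"]); 
    if Rm.shape!=(3,3): Rm=R.from_rotvec(Rm).as_matrix()
    return im,d,K,Rm,np.array(c["position"])
def ray(K,Rm,p,u,v): return Rm@np.linalg.inv(K)@np.array([u,v,1.])
def atz(K,Rm,p,u,v,z): r=ray(K,Rm,p,u,v); return p+r*(z-p[2])/r[2]
def dep(K,Rm,p,u,v,d): return p+ray(K,Rm,p,u,v)*d
def proj(K,Rm,p,X): c=K@(Rm.T@(np.array(X)-p)); return c[:2]/c[2]
E
python3 - <<'E'
from h import *
for n in ("top","side","wrist"):
    im,d,K,Rm,p=cam(n); cv2.imwrite(f"pics/{n}0.png",im); print(n,p.round(3),Rm[:,2].round(2))
    for t in ("air_unit","knob_grip","knob_pointer","scale_line","feed_cap","cap_grip","pressure_knob"):
        for r in spot_in(n,t)[:1]:
            u,v=r["rect"][:2]; dd=d[int(v),int(u)]
            print(t,round(r["score"],2),np.round(r["rect"],0),dep(K,Rm,p,u,v,dd).round(3))
print(bot.read_state())
a=[cv2.imread(f"pics/{n}0.png") for n in ("top","side")]
cv2.imwrite("pics/a.png",cv2.resize(np.vstack(a),(0,0),fx=.71,fy=.71))
E
```

```text
top [0.429 0.061 1.105] [ 0.13 -0.01 -0.99]
air_unit 0.62 [296. 240. 109.  52.] [0.492 0.007 0.148]
knob_grip 0.82 [266. 234.  32.  24.] [0.499 0.068 0.224]
knob_pointer 0.68 [267. 236.  29.  23.] [0.494 0.065 0.223]
scale_line 0.71 [294. 240. 105.  52.] [0.492 0.011 0.15 ]
feed_cap 0.76 [328. 233.  22.  22.] [ 0.503 -0.05   0.206]
cap_grip 0.7 [222. 229.  30.  36.] [0.523 0.169 0.029]
pressure_knob 0.73 [266. 233.  30.  21.] [0.499 0.067 0.22 ]
side [0.553 0.791 0.591] [-0.03 -0.85 -0.53]
air_unit 0.74 [288. 214.  55. 123.] [0.502 0.102 0.146]
knob_grip 0.93 [287. 182.  24.  30.] [0.503 0.094 0.213]
knob_pointer 0.93 [290. 181.  20.  27.] [0.499 0.094 0.214]
scale_line 0.86 [288. 214.  58. 127.] [0.502 0.1   0.145]
feed_cap 0.71 [282. 160.  16.  20.] [ 0.506 -0.027  0.201]
cap_grip 0.52 [282. 163.  16.  22.] [ 0.506 -0.028  0.192]
wrist [0.193 0.651 0.374] [ 0.29 -0.13 -0.95]
{'time': 1.2, 'q': array([ 1.12507384e+00,  2.63898662e-01,  1.60399818e+00,  1.45541283e-05,
        1.27366909e+00, -3.69119167e-02]), 'joint_vel': array([-0.00034306,  0.0009814 , -0.00157237, -0.00287375, -0.00081074,
        0.00058924]), 'joint_torque': array([ 1.65037349e-03, -5.15040672e+01, -3.67734969e+01,  1.86556745e-04,
        5.11869512e-04, -2.56029182e-05]), 'tool_pos': array([0.26833232, 0.61937977, 0.24528161]), 'tcp_rot': array([-6.37700858e-01, -3.07618225e+00, -4.59827968e-05]), 'wrist_force': array([-0.45924237,  0.55988653, -0.05512334]), 'torque': array([-0.02964172,  0.05522597, -0.00175679]), 'grip_force': 0.0, 'width': 1.0049265903028306}
```

View pics/a.png

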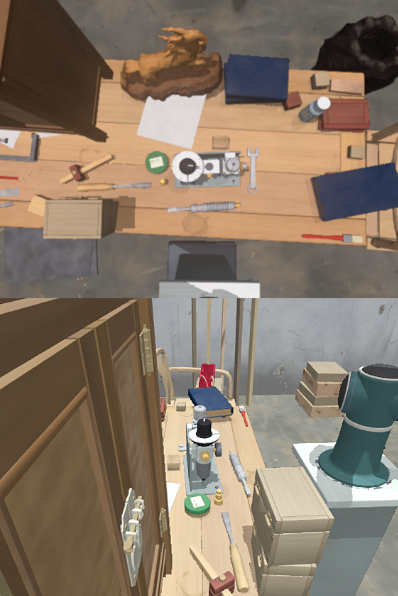

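The top view shows the unit near the image centre: knob on the left, feed cap on the right. Spanner, hammer, wax tin and coupler lie around it. A carton stack and a tall cabinet stand to the left, so I'll check heights along the transit.

```bash
python3 - <<'E'
from h import *
H={}
for n in ("top","side"):
    im,d,K,Rm,p=cam(n); v,u=np.nonzero(d>0)
    P=p+(np.c_[u,v,np.ones(len(u))]@np.linalg.inv(K).T*d[v,u][:,None])@Rm.T
    for X in P: 
        k=(int(np.floor(X[0]/.06)),int(np.floor(X[1]/.06))); H[k]=max(H.get(k,-9),X[2])
print("x\\y",[round(j*.06,2) for j in range(12,-3,-1)])
for i in range(14,0,-1): print(round(i*.06,2),[int(100*H.get((i,j),-.01)) for j in range(12,-3,-1)])
im,d,K,Rm,p=cam("side")
g=im[150:290,210:350]; 
im2,*_=cam("top"); g2=im2[190:290,220:360]
cv2.imwrite("pics/b.png",np.vstack([cv2.resize(g[20:120],(0,0),fx=3,fy=3,interpolation=2),cv2.resize(g2,(0,0),fx=3,fy=3,interpolation=2)]))
E
```

```text
x\y [0.72, 0.66, 0.6, 0.54, 0.48, 0.42, 0.36, 0.3, 0.24, 0.18, 0.12, 0.06, 0.0, -0.06, -0.12]
0.84 [-1, -1, -1, -1, -1, -1, 0, 0, 0, -1, -1, -1, 13, 14, 9]
0.78 [-1, -1, -1, -1, -1, -1, 51, 47, 18, 20, 35, 35, 34, 15, 9]
0.72 [-1, -1, -1, -1, -1, -1, 60, 60, 18, 19, 28, 25, 22, 12, 9]
0.66 [-1, -1, -1, -1, -1, -1, 60, 60, 0, 0, 0, 0, 0, 0, 0]
0.6 [50, 58, 57, 57, 56, 55, 60, 60, 0, 0, 0, 0, 0, 3, 0]
0.54 [-82, 2, 1, 37, 0, 10, 59, 60, 0, 3, 3, 18, 18, 14, 14]
0.48 [-1, 1, 1, 2, 0, 6, 5, 3, 0, 3, 18, 22, 22, 21, 20]
0.42 [-1, 1, 1, 0, 0, 5, 5, 2, 1, 1, 4, 18, 18, 15, 1]
0.36 [-1, 1, 1, 3, 3, 22, 22, 22, 22, 0, 2, 2, 3, 3, 3]
0.3 [-1, 0, 0, 3, 3, 22, 22, 22, 22, 0, 0, 0, 0, 0, 0]
0.24 [-1, -1, -1, -1, -1, -1, -1, 0, 0, 0, 0, 0, 0, 0, 0]
0.18 [-1, -1, -1, -1, -80, -80, -80, -80, -81, -81, -81, -81, -81, -80, -81]
0.12 [-77, -78, -78, -78, -80, -80, -80, -80, -80, -80, 0, 0, 0, 0, 0]
0.06 [-78, -77, -78, -77, -80, -80, -80, -80, -80, -80, 0, 1, 32, 32, 29]
```

View pics/b.png

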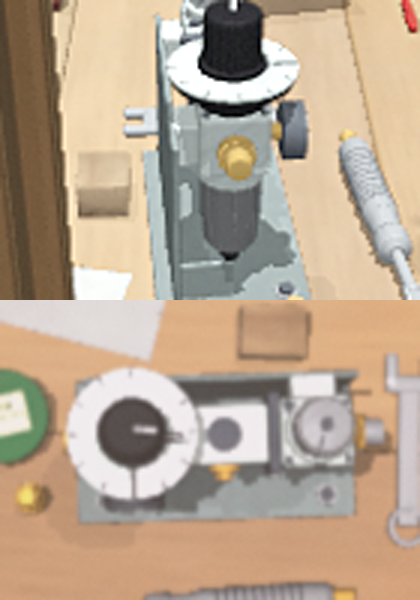

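Emit:
carry_out(
  series="0 0 0.05 0;0 0 0.05 0;0.0165 -0.04 0 0;0.0165 -0.04 0 0;0.0165 -0.04 0 0;0.0165 -0.04 0 0;0.0165 -0.04 0 0;0.0165 -0.04 0 0;0.0165 -0.04 0 0;0.0165 -0.04 0 0;0.0165 -0.04 0 0;0.0165 -0.04 0 0;0.0165 -0.04 0 0;0.0165 -0.04 0 0;0.0165 -0.04 0 0;0.0165 -0.04 0 0;0 0 0 0;0 0 0 0",
)

```text
time: 3.65
tool_pos: [0.4992, 0.0595, 0.3453]
tcp_rot: [-0.639, -3.076, -0.001]
wrist_force: [0.6, 0.0, -0.2]
width: 1.004
grip_force: 0.0
```

```bash
cat > m.py <<'E'
from h import *
import sys
s=bot.read_state(); print("t",s["time"],"q",s["q"].round(3),"tcp",s["tool_pos"].round(4),"w",round(s["width"],2))
im,d,K,Rm,p=cam("wrist")
for t in ("knob_grip","knob_pointer","feed_cap"):
    for r in spot_in("wrist",t)[:2]:
        u,v,w,h=r["rect"]; i,j=int(np.clip(v,0,419)),int(np.clip(u,0,559))
        print(t,round(r["score"],2),np.round(r["rect"]),dep(K,Rm,p,u,v,d[i,j]).round(4))
# metric top-down rectified maps at knob top and cap top, from depth cloud
v,u=np.nonzero(d>0)
P=p+(np.c_[u,v,np.ones(len(u))]@np.linalg.inv(K).T*d[v,u][:,None])@Rm.T
for nm,lo,hi,y0,y1 in (("knobtop",.212,.23,.02,.12),("captop",.196,.212,-.11,0.0),("plate",.174,.184,.0,.14)):
    m=(P[:,2]>lo)&(P[:,2]<hi)&(P[:,1]>y0)&(P[:,1]<y1)&(P[:,0]>.4)&(P[:,0]<.6)
    if m.sum()>20:
        Q=P[m]; c,rad=cv2.minEnclosingCircle(Q[:,:2].astype(np.float32)); print(nm,m.sum(),"med",np.median(Q,0).round(4),"circ",np.round(c,4),round(rad,4))
def rect(z,x0,x1,y0,y1,f):  # rows: x down from x1, cols: y from y1 to the right
    W,H=int((y1-y0)*f),int((x1-x0)*f)
    src=np.float32([[0,0],[W,0],[W,H],[0,H]]); dst=np.float32([proj(K,Rm,p,X) for X in ((x1,y1,z),(x1,y0,z),(x0,y0,z),(x0,y1,z))])
    return cv2.warpPerspective(im,cv2.getPerspectiveTransform(dst,src),(W,H))
np.savez("w.npz",P=P,im=im,d=d)
E
python3 - <<'E'
from m import *
cv2.imwrite("pics/w1.png",im)
E
```

```text
t 3.65 q [ 6.900e-02 -1.140e-01  1.827e+00  1.000e-03  1.429e+00 -1.093e+00] tcp [0.4992 0.0595 0.3453] w 1.0
knob_grip 0.85 [291. 194.  68.  62.] [0.4933 0.0689 0.2204]
knob_pointer 0.85 [290. 196.  75.  66.] [0.4934 0.0673 0.2214]
feed_cap 0.74 [166. 252.  53.  50.] [ 0.5017 -0.044   0.2062]
knobtop 2132 med [0.499  0.0726 0.2208] circ [0.5009 0.0717] 0.0205
captop 1635 med [ 0.5043 -0.0481  0.2047] circ [ 0.5064 -0.0513] 0.0198
plate 5036 med [0.4911 0.0772 0.1803] circ [0.5009 0.072 ] 0.0431
```

View pics/w1.png

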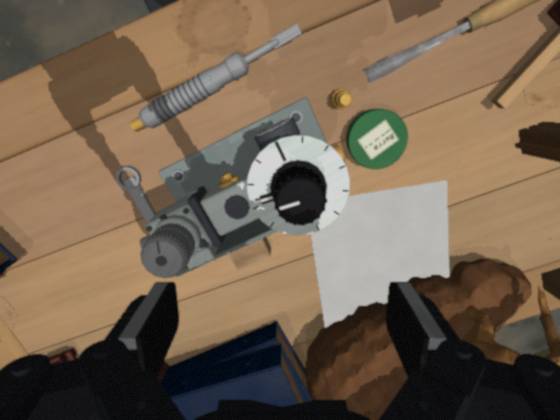

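The wrist view shows the knob at (298,190), the pointer's white line towards (262,203), the long line near (280,148) and the cap at (166,252). The cloud gives the knob axis at (0.501, 0.072) and the cap axis at (0.506, -0.051), and the heights agree with the text. Next I'll measure the angles.

```bash
cat > ang.py <<'E'
from m import *
kn=(.501,.072)
g=lambda z,x,y:[im[tuple(np.clip(proj(K,Rm,p,(x,y,z)).round().astype(int)[::-1],0,[419,559]))].astype(int).sum()]
def polar(z,r0,r1,dark):
    out=[]
    for a in range(0,360,1):
        t=np.radians(a); vals=[g(z,kn[0]+r*np.cos(t),kn[1]+r*np.sin(t))[0]/3 for r in np.arange(r0,r1,.001)]
        out.append(np.mean(vals))
    return np.array(out)
a=polar(.18,.027,.036,1); print("long line dark dirs:",[(i,int(a[i])) for i in np.argsort(a)[:12]])
b=polar(.221,.008,.015,0); print("knob top bright dirs:",[(i,int(b[i])) for i in np.argsort(-b)[:12]])
x=rect(.18,.44,.56,.0,.13,4); 
E
python3 - <<'E'
from ang import *
y=rect(.205,.45,.56,-.11,.0,4)
cv2.imwrite("pics/r1.png",np.hstack([x,cv2.resize(y,(440,480))]))
# heights near the cap (ring r 22..62mm)
c=np.array([.506,-.051]); D=P[:,:2]-c; r=np.hypot(*D.T); th=np.degrees(np.arctan2(D[:,1],D[:,0]))%360
for k in range(0,360,20):
    m=(r>.024)&(r<.06)&(th>=k)&(th<k+20); print(k,round(P[m,2].max(),3) if m.any() else None,end="; ")
E
```

```text
t 3.85 q [ 0.071 -0.114  1.827  0.     1.429 -1.093] tcp [0.499  0.0604 0.3454] w 1.0
knob_grip 0.97 [292. 194.  72.  65.] [0.4931 0.0699 0.2201]
knob_pointer 0.82 [292. 194.  77.  69.] [0.4932 0.07   0.2208]
feed_cap 0.68 [166. 251.  51.  52.] [ 0.5007 -0.043   0.2061]
knobtop 2123 med [0.4991 0.0727 0.2209] circ [0.5007 0.0721] 0.0201
captop 1627 med [ 0.5042 -0.0482  0.2046] circ [ 0.5062 -0.0511] 0.0198
plate 5016 med [0.491  0.0774 0.1803] circ [0.5009 0.0721] 0.043
long line dark dirs: [(np.int64(359), 44), (np.int64(355), 45), (np.int64(349), 46), (np.int64(348), 46), (np.int64(346), 47), (np.int64(345), 48), (np.int64(356), 48), (np.int64(354), 49), (np.int64(347), 49), (np.int64(341), 49), (np.int64(0), 50), (np.int64(342), 50)]
knob top bright dirs: [(np.int64(264), 196), (np.int64(265), 193), (np.int64(263), 192), (np.int64(262), 186), (np.int64(266), 186), (np.int64(261), 182), (np.int64(267), 177), (np.int64(268), 176), (np.int64(260), 167), (np.int64(259), 152), (np.int64(270), 146), (np.int64(269), 146)]Traceback (most recent call last):
  File "<stdin>", line 3, in <module>
    return _nx.concatenate(arrs, 1, dtype=dtype, casting=casting)
           ~~~~~~~~~~~~~~~^^^^^^^^^^^^^^^^^^^^^^^^^^^^^^^^^^^^^^^
ValueError: all the input array dimensions except for the concatenation axis must match exactly, but along dimension 0, the array at index 0 has size 420 and the array at index 1 has size 480
```

```bash
python3 - <<'E'
from ang import *
x=rect(.18,.44,.56,.01,.13,3500); y=rect(.205,.45,.57,-.11,.01,3000)
x=cv2.resize(x,(400,400));y=cv2.resize(y,(400,400))
cv2.imwrite("pics/r1.png",np.hstack([x,y]))
print("front sector:",[(i,int(a[i])) for i in range(150,200)])
c=np.array([.506,-.051]); D=P[:,:2]-c; r=np.hypot(*D.T); th=np.degrees(np.arctan2(D[:,1],D[:,0]))%360
for k in range(0,360,20):
    m=(r>.024)&(r<.06)&(th>=k)&(th<k+20); print(k,round(P[m,2].max(),3) if m.any() else None,end="; ")
E
```

```text
t 4.05 q [ 0.07  -0.114  1.827  0.     1.429 -1.093] tcp [0.4992 0.06   0.3454] w 1.0
knob_grip 0.66 [291. 194.  74.  64.] [0.4931 0.0694 0.2198]
knob_pointer 0.91 [291. 195.  72.  68.] [0.4935 0.069  0.2208]
feed_cap 0.8 [166. 253.  50.  53.] [ 0.5034 -0.0443  0.2051]
knobtop 2128 med [0.499  0.0726 0.2209] circ [0.5008 0.0723] 0.0202
captop 1633 med [ 0.5042 -0.048   0.2047] circ [ 0.5062 -0.0512] 0.0199
plate 5033 med [0.491  0.0774 0.1803] circ [0.5009 0.0721] 0.0431
long line dark dirs: [(np.int64(345), 41), (np.int64(346), 42), (np.int64(358), 43), (np.int64(347), 43), (np.int64(344), 46), (np.int64(359), 47), (np.int64(353), 48), (np.int64(352), 49), (np.int64(348), 50), (np.int64(354), 50), (np.int64(357), 51), (np.int64(355), 51)]
knob top bright dirs: [(np.int64(264), 197), (np.int64(265), 194), (np.int64(263), 192), (np.int64(266), 190), (np.int64(262), 186), (np.int64(267), 183), (np.int64(261), 180), (np.int64(260), 176), (np.int64(268), 170), (np.int64(269), 164), (np.int64(259), 157), (np.int64(270), 150)]
front sector: [(150, 199), (151, 200), (152, 200), (153, 200), (154, 200), (155, 200), (156, 200), (157, 201), (158, 202), (159, 202), (160, 203), (161, 203), (162, 203), (163, 204), (164, 204), (165, 205), (166, 205), (167, 205), (168, 205), (169, 206), (170, 206), (171, 207), (172, 208), (173, 208), (174, 209), (175, 209), (176, 207), (177, 201), (178, 182), (179, 155), (180, 121), (181, 65), (182, 65), (183, 97), (184, 145), (185, 178), (186, 198), (187, 210), (188, 211), (189, 211), (190, 211), (191, 212), (192, 212), (193, 212), (194, 212), (195, 211), (196, 211), (197, 211), (198, 211), (199, 211)]
0 0.151; 20 0.155; 40 0.161; 60 0.155; 80 0.155; 100 0.155; 120 0.401; 140 0.158; 160 0.164; 180 0.165; 200 0.156; 220 0.159; 240 0.157; 260 0.14; 280 None; 300 None; 320 0.143; 340 0.145;
```

View pics/r1.png

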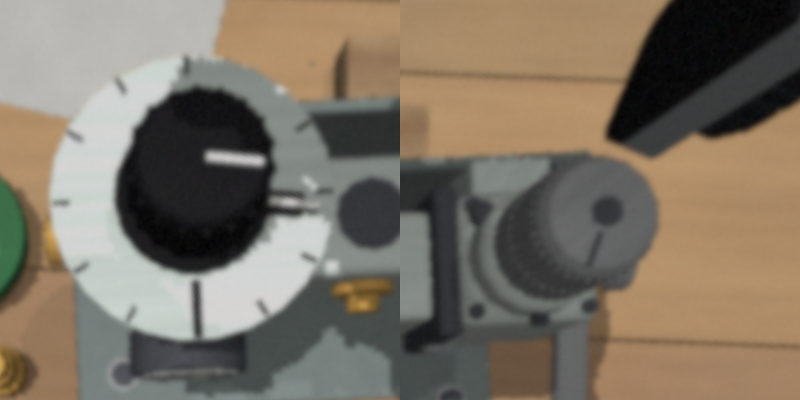

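The long line points at 181.8° and the pointer at 264.5°, so the knob must turn −82.7°. It now stands at about 0.65 rad, within the stated start range. I'll descend and grip.

Emit:
carry_out(
  series="0.002 0.012 -0.03 0;0 0 -0.03 0;0 0 -0.03 0;0 0 -0.021 0;0 0 -0.015 0;0 0 -0.015 0;0 0 0 0;0 0 0 0",
  jaw=0.4,
  grip_force=30,
)

```text
time: 5.25
tool_pos: [0.5019, 0.0714, 0.205]
tcp_rot: [0.638, 3.075, 0.001]
wrist_force: [0.7, 0.0, -0.4]
width: 0.699
grip_force: 0.0
```

Emit:
carry_out(
  series="0 0 0 0;0 0 0 0;0 0 0 0;0 0 0 0;0 0 0 0;0 0 0 0",
  jaw=-1,
  grip_force=30,
)

```text
time: 6.0
tool_pos: [0.5025, 0.0724, 0.2057]
tcp_rot: [0.637, 3.074, 0.004]
wrist_force: [1.3, 5.3, 4.5]
width: 0.434
grip_force: 31.2
```

Emit:
carry_out(
  series="0 0 0 -5;0 0 0 -6;0 0 0 -6;0 0 0 -6;0 0 0 -6;0 0 0 -6;0 0 0 -6;0 0 0 -6;0 0 0 -6;0 0 0 -6;0 0 0 -6;0 0 0 -6;0 0 0 -6;0 0 0 -6;0 0 0 0;0 0 0 0;0 0 0 0;0 0 0 0",
)

```text
time: 8.25
tool_pos: [0.5002, 0.0713, 0.2057]
tcp_rot: [-2.515, -1.881, 0.003]
wrist_force: [-6.8, 2.1, 10.6]
width: 0.429
grip_force: 31.7
```

Emit:
carry_out(
  series="0 0 0 0;0 0 0 0;0 0 0 0;0 0 0 0;0 0 0.03 0;0 0 0.04 0;0 0 0.04 0;0 0 0.03 0;0 0 0 0;0 0 0 0",
  jaw=0.5,
)

```text
time: 9.5
tool_pos: [0.5009, 0.0713, 0.3432]
tcp_rot: [-2.515, -1.881, 0.002]
wrist_force: [-0.0, 0.6, 0.5]
width: 0.75
grip_force: 0.0
```

```bash
python3 - <<'E'
from ang import *
cv2.imwrite("pics/r2.png",np.hstack([cv2.resize(rect(.18,.44,.56,.01,.13,3500),(400,400)),cv2.resize(rect(.205,.45,.57,-.11,.01,3000),(400,400))]))
print("front sector:",[(i,int(a[i])) for i in range(172,192)], np.degrees(np.arctan2(*[0,1])))
print("yaw",[R.from_rotvec(bot.read_state()["tcp_rot"]).as_matrix()[:,1].round(3)])
E
```

```text
t 9.5 q [ 0.092 -0.106  1.823 -0.     1.426  0.379] tcp [0.5009 0.0713 0.3432] w 0.75
knob_grip 0.64 [275. 197.  72.  60.] [0.4988 0.0797 0.2212]
knob_pointer 0.91 [274. 199.  74.  68.] [0.4979 0.0787 0.2209]
knob_pointer 0.26 [236. 103.  23.  20.] [0.4687 0.1481 0.0362]
feed_cap 0.97 [325. 318.  44.  54.] [ 0.5072 -0.0399  0.2052]
knobtop 2141 med [0.5011 0.0743 0.2209] circ [0.5006 0.0724] 0.0203
captop 1385 med [ 0.5065 -0.0465  0.2046] circ [ 0.5065 -0.0507] 0.02
plate 5057 med [0.5057 0.0824 0.1803] circ [0.5003 0.0723] 0.0431
long line dark dirs: [(np.int64(257), 50), (np.int64(244), 50), (np.int64(258), 50), (np.int64(243), 51), (np.int64(256), 52), (np.int64(253), 52), (np.int64(245), 52), (np.int64(254), 52), (np.int64(255), 53), (np.int64(252), 53), (np.int64(251), 53), (np.int64(259), 53)]
knob top bright dirs: [(np.int64(180), 200), (np.int64(179), 200), (np.int64(178), 199), (np.int64(177), 193), (np.int64(181), 192), (np.int64(182), 186), (np.int64(176), 181), (np.int64(183), 176), (np.int64(175), 169), (np.int64(184), 159), (np.int64(174), 154), (np.int64(185), 150)]
front sector: [(172, 200), (173, 191), (174, 167), (175, 144), (176, 97), (177, 79), (178, 70), (179, 82), (180, 116), (181, 153), (182, 182), (183, 196), (184, 188), (185, 165), (186, 131), (187, 115), (188, 118), (189, 150), (190, 178), (191, 198)] 0.0
yaw [array([ 0.959, -0.283, -0.003])]
```

View pics/r2.png

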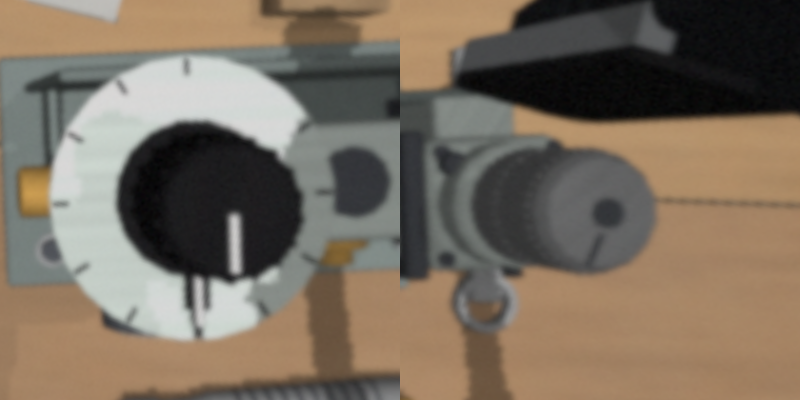

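The pointer covers the long line within about 2°. Next comes the cap: move over it, turning the wrist to leave room for the clockwise travel, then descend.

Emit:
carry_out(
  series="0.0013 -0.0306 0 9.4;0.0013 -0.0306 0 9.4;0.0013 -0.0306 0 9.4;0.0013 -0.0306 0 9.4;0 0 0 9.4;0 0 0 9.4;0 0 0 9.4;0 0 0 9.4;0 0 0 9.4;0 0 0 9.4;0 0 0 9.4;0 0 0 9.4;0 0 0 9.4;0 0 0 9.4;0 0 0 0;0 0 0 0",
  jaw=0.4,
)

```text
time: 11.7
tool_pos: [0.5063, -0.051, 0.3437]
tcp_rot: [0.68, -3.066, -0.001]
wrist_force: [1.0, 0.1, 0.0]
width: 0.698
grip_force: 0.0
```

```bash
python3 - <<'E'
from m import *
print("yaw",R.from_rotvec(s["tcp_rot"]).as_matrix()[:,1].round(3), "pos",s["tool_pos"])
E
```

```text
t 11.7 q [-0.149 -0.101  1.817  0.     1.426 -2.157] tcp [ 0.5063 -0.051   0.3437] w 0.7
knob_grip 0.95 [421. 249.  69.  77.] [0.4919 0.0575 0.2199]
knob_pointer 0.74 [422. 250.  69.  78.] [0.4921 0.0582 0.2201]
feed_cap 0.93 [284. 194.  48.  53.] [ 0.5006 -0.0532  0.2066]
knobtop 1934 med [0.4994 0.0691 0.2206] circ [0.5013 0.0716] 0.0203
captop 1855 med [ 0.5044 -0.0525  0.2046] circ [ 0.5065 -0.0515] 0.0198
plate 3887 med [0.489  0.0577 0.1801] circ [0.5014 0.0719] 0.0435
yaw [-0.423  0.906  0.001] pos [ 0.5063345  -0.05099195  0.34373704]
```

Emit:
carry_out(
  series="0 0 -0.04 0;0 0 -0.04 0;0 0 -0.03 0;0 0 -0.016 0;0 0 -0.015 0;0 0 -0.015 0;0 0 0 0;0 0 0 0",
)

```text
time: 12.9
tool_pos: [0.5071, -0.0511, 0.189]
tcp_rot: [-0.684, 3.065, -0.001]
wrist_force: [-0.3, 0.3, 0.0]
width: 0.698
grip_force: 0.0
```

Emit:
carry_out(
  series="0 0 0 0;0 0 0 0;0 0 0 0;0 0 0 0;0 0 0 0;0 0 0 0",
  jaw=-1,
  grip_force=30,
)

```text
time: 13.65
tool_pos: [0.5068, -0.0504, 0.1896]
tcp_rot: [-0.684, 3.065, 0.001]
wrist_force: [-3.1, 3.7, 6.2]
width: 0.431
grip_force: 30.0
```

Emit:
carry_out(
  series="0 0 -0.0001 -6;0 0 0 -6;0 0 -0.0001 -6;0 0 -0.0001 -6;0 0 0 -6;0 0 -0.0001 -6;0 0 -0.0001 -6;0 0 0 -6;0 0 -0.0001 -6;0 0 -0.0001 -6;0 0 0 -6;0 0 -0.0001 -6;0 0 -0.0001 -6;0 0 0 -6;0 0 -0.0001 -6;0 0 -0.0001 -6;0 0 0 0;0 0 0 0",
)

```text
time: 15.9
tool_pos: [0.5064, -0.0513, 0.1885]
tcp_rot: [1.82, 2.56, -0.001]
wrist_force: [-4.4, -0.2, 7.3]
width: 0.433
grip_force: 30.1
```

```bash
cat > st.py <<'E'
from h import *
s=bot.read_state(); print(s["time"],"tcp",s["tool_pos"].round(4),"F",s["wrist_force"].round(1),"M",s["torque"].round(3),"q6",s["q"][5].round(4),"tau6",s["joint_torque"][5].round(3),"g",s["grip_force"],s["width"])
y=R.from_rotvec(s["tcp_rot"]).as_matrix()[:,1]; print("yaw",np.degrees(np.arctan2(y[1],y[0])).round(2))
E
python3 st.py
```

```text
15.9 tcp [ 0.5064 -0.0513  0.1885] F [-4.4 -0.2  7.3] M [ 0.088  0.779 -0.084] q6 -0.4839 tau6 -0.048 g 30.121307958033867 0.433420290338511
yaw 19.18
```

Emit:
carry_out(
  series="0 0 -0.0001 -5;0 0 0 -5;0 0 -0.0001 -5;0 0 0 -5;0 0 -0.0001 -5;0 0 0 -5;0 0 0 0;0 0 0 0",
)

```text
time: 16.9
tool_pos: [0.506, -0.0512, 0.1881]
tcp_rot: [-2.421, -2.002, 0.002]
wrist_force: [-5.4, 0.9, 8.1]
width: 0.43
grip_force: 30.2
```

```bash
python3 st.py
```

```text
16.9 tcp [ 0.506  -0.0512  0.1881] F [-5.4  0.9  8.1] M [ 0.117  0.96  -0.035] q6 0.0396 tau6 -0.048 g 30.206165605341084 0.4303124646632517
yaw -10.82
```

Emit:
carry_out(
  series="0 0 -0.0001 -5;0 0 0 -5;0 0 -0.0001 -5;0 0 0 0;0 0 0 0",
)

```text
time: 17.52
tool_pos: [0.5059, -0.0512, 0.188]
tcp_rot: [-2.661, -1.669, 0.002]
wrist_force: [-6.4, -0.1, 8.6]
width: 0.433
grip_force: 30.3
```

```bash
python3 st.py
```

```text
17.525 tcp [ 0.5059 -0.0512  0.188 ] F [-6.4 -0.1  8.6] M [ 0.197  1.054 -0.051] q6 0.3014 tau6 -0.048 g 30.254675468313508 0.4325321266201333
yaw -25.82
```

Emit:
carry_out(
  series="0 0 -0.0001 -5;0 0 0 -5;0 0 -0.0001 -5;0 0 0 0;0 0 0 0",
)

```text
time: 18.15
tool_pos: [0.5057, -0.0511, 0.1877]
tcp_rot: [-2.856, -1.307, 0.002]
wrist_force: [-6.1, 1.3, 8.6]
width: 0.43
grip_force: 30.3
```

```bash
python3 st.py
```

```text
18.15 tcp [ 0.5057 -0.0511  0.1877] F [-6.1  1.3  8.6] M [ 0.227  1.121 -0.061] q6 0.5633 tau6 -0.049 g 30.296537820249796 0.4297624481021358
yaw -40.83
```

Emit:
carry_out(
  series="0 0 0 -5;0 0 -0.0001 -5;0 0 0 0;0 0 0 0",
)

```text
time: 18.65
tool_pos: [0.506, -0.0508, 0.1876]
tcp_rot: [-2.959, -1.055, 0.001]
wrist_force: [-5.8, 1.5, 7.8]
width: 0.429
grip_force: 29.4
```

```bash
python3 st.py
```

```text
18.65 tcp [ 0.506  -0.0508  0.1876] F [-5.8  1.5  7.8] M [0.34 0.84 0.32] q6 0.737 tau6 0.347 g 29.439758500666358 0.42942643214246273
yaw -50.76
```

Emit:
carry_out(
  series="0 0 0 -5;0 0 -0.0001 -5;0 0 0 0;0 0 0 0",
)

```text
time: 19.15
tool_pos: [0.5062, -0.0506, 0.1874]
tcp_rot: [-3.039, -0.794, 0.001]
wrist_force: [-3.9, 3.2, 6.6]
width: 0.434
grip_force: 31.4
```

```bash
python3 st.py
```

```text
19.15 tcp [ 0.5062 -0.0506  0.1874] F [-3.9  3.2  6.6] M [0.45 0.7  0.72] q6 0.9107 tau6 0.709 g 31.379535938613117 0.43411837518851487
yaw -60.71
```

Emit:
carry_out(
  series="0 0 0 2;0 0 0 0;0 0 0 0",
)

```text
time: 19.52
tool_pos: [0.5062, -0.0506, 0.1874]
tcp_rot: [-3.025, -0.845, 0.0]
wrist_force: [-3.9, 2.5, 6.3]
width: 0.431
grip_force: 31.0
```

```bash
python3 st.py
```

```text
19.525 tcp [ 0.5062 -0.0506  0.1874] F [-3.9  2.5  6.3] M [0.504 0.647 0.114] q6 0.877 tau6 0.143 g 30.95422958722338 0.43110218866224126
yaw -58.8
```

Emit:
carry_out(
  series="0 0 0 2;0 0 0 0;0 0 0 0",
)

```text
time: 19.9
tool_pos: [0.5062, -0.0506, 0.1874]
tcp_rot: [-3.01, -0.897, 0.0]
wrist_force: [-5.2, 2.2, 7.1]
width: 0.429
grip_force: 30.9
```

```bash
python3 st.py
```

```text
19.9 tcp [ 0.5062 -0.0506  0.1874] F [-5.2  2.2  7.1] M [0.403 0.66  0.016] q6 0.8423 tau6 0.034 g 30.87595105986111 0.42912235962340944
yaw -56.82
```

Emit:
carry_out(
  series="0 0 0 2;0 0 0 0;0 0 0 0",
)

```text
time: 20.27
tool_pos: [0.5062, -0.0507, 0.1874]
tcp_rot: [-2.994, -0.949, 0.0]
wrist_force: [-3.7, 2.4, 6.3]
width: 0.431
grip_force: 30.9
```

```bash
python3 st.py
```

```text
20.275 tcp [ 0.5062 -0.0507  0.1874] F [-3.7  2.4  6.3] M [0.431 0.685 0.085] q6 0.8074 tau6 0.033 g 30.885983969201334 0.43124636310904885
yaw -54.82
```

Emit:
carry_out(
  series="0 0 0.0001 6;0 0 0 6;0 0 0.0001 6;0 0 0.0001 6;0 0 0 6;0 0 0.0001 6;0 0 0.0001 6;0 0 0.0001 6;0 0 0 6;0 0 0.0001 6;0 0 0.0001 6;0 0 0 6;0 0 0.0001 6;0 0 0.0001 6;0 0 0 2.5;0 0 0 0;0 0 0 0;0 0 0 0",
)

```text
time: 22.52
tool_pos: [0.5062, -0.0506, 0.1884]
tcp_rot: [-1.53, -2.743, -0.001]
wrist_force: [-3.6, 2.5, 7.4]
width: 0.43
grip_force: 30.9
```

```bash
python3 st.py; python3 - <<'E'
from h import *
im,d,K,Rm,p=cam("wrist")
def rect(z,x0,x1,y0,y1,N=400):
    src=np.float32([[0,0],[N,0],[N,N],[0,N]]); dst=np.float32([proj(K,Rm,p,X) for X in ((x1,y1,z),(x1,y0,z),(x0,y0,z),(x0,y1,z))])
    return cv2.warpPerspective(im,cv2.getPerspectiveTransform(dst,src),(N,N))
cv2.imwrite("pics/f.png",np.hstack([rect(.18,.44,.56,.01,.13),rect(.205,.476,.536,-.081,-.021)]))
E
```

```text
22.525 tcp [ 0.5062 -0.0506  0.1884] F [-3.6  2.5  7.4] M [0.439 0.726 0.016] q6 -0.7023 tau6 0.045 g 30.852277069352567 0.43020418098143137
yaw 31.69
```

View pics/f.png

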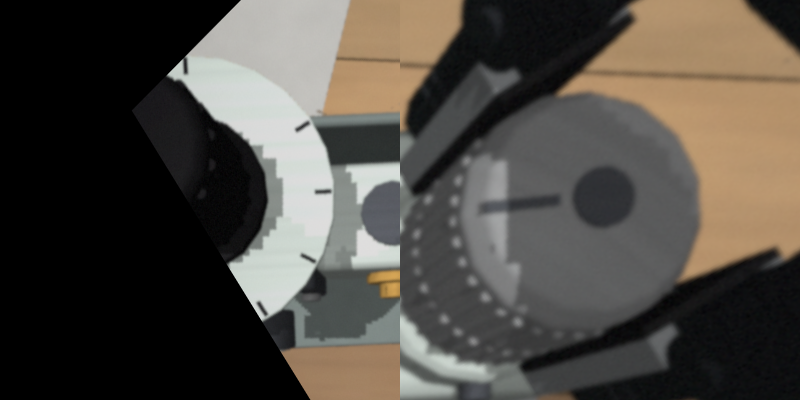

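The right crop shows the cap's line pointing at about 96°, from (605,197) to (480,210). That agrees with roughly 160° of screwing down and 90° back. The left crop shows the plate undisturbed. The fingers hold at 31 N, so I'm handing in.

```bash
python3 -c "
from workcell import bot
print(bot.finish_job())"
```

```text
the job is handed in; nothing more can be done
None
```

I turned the pressure knob onto the long line (within about 2° by camera), screwed the feed cap down to its stop, backed it off a quarter turn (about 90°, give or take a few degrees), and handed in with the fingers still holding the cap at 31 N; the hand-in gave no verdict.

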